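# Refit the cover of a hydraulic control housing

### The job

Put the cover back on the open control housing. First slide the lock bar fully back, clear of the opening; then, holding the cover tilted, hook one of its long edges under the housing's fixed lip and lower the other edge, without letting it fall, until the cover lies flat and fully home on its ledge, handle up. Leave the lock bar drawn back and do not disturb the flange, bin and wrench nearby.

Things in the scene. Friction and masses are not known exactly. Their poses are not given: they have to be found in the camera images.
- housing: Light grey steel control housing fixed to the bench, open on top, valve block inside. Origin at bench height under the middle of the opening; z up, x from the lip side to the lock bar side. In its frame (mm): body x -84..84, y -86..86, plus a deck x 84..140, y -45..45, top z 70, that carries the lock bar; two hose stubs reach y = -108, z 20..40.
- lip_edge (a point): Middle of the free lower edge of the fixed lip, at housing (-58, 0, 72) mm; axes as the housing's. The lip is a 4 mm plate along the whole -x side, x -84..-58, underside z 72, top z 76: 12 mm above the ledge, overhanging the recess by 16. The cover is longer than the gap from lip to front rim, so it goes in only tilted, its +x side up by about 6 to 20 degrees.
- recess (a point): Middle of the cover's recess at ledge height, housing (0, 0, 60) mm; axes as the housing's. The ledge is a flat frame round the hole x -58..58, y -68..68; the recess ends at faces x = -74 (back stop under the lip), x = 74 (front rim) and y = -80, 80 (side rims); the rims rise to z 70. A cover lying home has its origin here, its x axis along or against the housing's x.
- lock_bar (a joint): Sliding dark steel lock bar on the housing's deck: 0 = shut (its nose reaches 20 mm over the recess at z 70..76 mm and blocks the cover), grows in m as it slides along the housing's +x, away from the lip, to 0.030 = fully back. About 2 N of friction and some damping (about 6 N per m/s); it stays where it is left.
- lock_tab (a point): Middle of the lock bar's upright tab, a steel plate 10 (along housing x) x 32 (y) x 28 mm high, z 76..104 mm, to be pushed from the opening side or pinched; the bar under it is 60 x 40 x 6 mm, centred on the tab. At joint 0 it is at housing (84, 0, 90) mm; it moves with the bar. Axes as the housing's.
- cover: Loose aluminium cover plate, 140 (its x) x 150 (its y) x 4 mm, about 0.3 kg, flat on the bench, handle up. Origin: middle of its underside; z up through the handle. Dark steel bridge handle across its middle: crossbar 10 thick (x), 90 long (y), z 26..44 mm, open below between posts at y = -40 and 40. Symmetric: either 150 mm edge, at x = -70 or 70 mm, may go under the lip.
- cover_edge_a (a point): Middle of the cover's lower edge at its x = -70 mm; axes as the cover's.
- cover_edge_b (a point): Middle of the cover's lower edge at its x = +70 mm; axes as the cover's.
- flange: Loose steel hub flange, bystander: disc 84 mm across, 14 mm thick, with a hub 44 mm across up to 40 mm. Origin: centre of its underside.
- fitting_bin: Loose empty blue plastic bin, bystander: 130 x 100 x 55 mm. Origin: centre of its underside.
- wrench: Loose steel wrench lying on the bench, bystander. Origin on its underside, near its middle; x along it.
Not all that is in view belongs to the job. Of the things like the cover, leave any that is turquoise or yellow; of the rest the smaller one is meant.

How it is judged (in metres and radians):
On the way, in this order (a step that is already met when the one before it is completed fails the run):
1. the lock bar is slid back clear of the opening (at least 24 of its 30 mm) (value of joint lock_bar above 0.024 m), for 0.1 s.
2. one edge of the tilted cover is under the lip (tilt over 0.05 rad, edge at least 3 mm in) (((x of cover_edge_a in the frame of housing between -0.08 and -0.061 m and z of cover_edge_a in the frame of housing between 0.055 and 0.068 m and y of cover_edge_a in the frame of housing between -0.085 and 0.085 m and angle between cover's own z axis and vertical above 0.05 rad) or (x of cover_edge_b in the frame of housing between -0.08 and -0.061 m and z of cover_edge_b in the frame of housing between 0.055 and 0.068 m and y of cover_edge_b in the frame of housing between -0.085 and 0.085 m and angle between cover's own z axis and vertical above 0.05 rad))), for 0.1 s.
At the end, for the whole second after the job is handed in: Cover at rest in the recess, edge under the lip, released, handle up: flat within 0.03 rad, underside on the ledge within about 2 mm, within 7 mm (x) and 9 mm (y) of the middle of the opening, square within 0.1 rad; lock bar at least 22 mm back (x of cover in the frame of housing between -0.007 and 0.007 m and y of cover in the frame of housing between -0.009 and 0.009 m and z of cover in the frame of housing between 0.0575 and 0.0622 m and angle between the z axis of cover and the z axis of housing, either way round below 0.03 rad and angle between cover's own z axis and vertical below 0.1 rad and angle between the x axis of cover and the x axis of housing, either way round below 0.1 rad and value of joint lock_bar above 0.022 m and linear speed of cover below 0.01 m/s and angular speed of cover below 0.1 rad/s); the robot touches nothing.
It fails at once if the flange is pushed more than 30 mm (distance of flange from where it was at the start of the episode above 0.03 m).
It fails at once if the fitting bin is pushed more than 30 mm (distance of fitting_bin from where it was at the start of the episode above 0.03 m).
It fails at once if the wrench is pushed more than 30 mm (distance of wrench from where it was at the start of the episode above 0.03 m).
It fails at once if the cover is dropped at the housing: over the opening it turns faster than 5 rad/s or moves faster than 0.7 m/s (horizontal distance between cover and housing below 0.1 m and (angular speed of cover above 5 rad/s or linear speed of cover above 0.7 m/s)).
It also fails if it takes over 54 s, if anything falls off the work surface, if the arm or the gripper's body presses on something with over 40 N, if the wrist force passes 120 N, or if a joint passes its speed limit or range.

### The arm

A 6-joint arm with a two-finger parallel gripper is mounted at the origin on the work surface. World frame = base frame: x ahead of the robot, y to its left, z up, the work surface at z = 0. Lengths are in mm, angles in degrees, forces in N, time in s.
With the tool pointing down it reaches from about 350 to 850 mm from the base axis. Payload 8.1 kg.
Tool frame: the origin (TCP) lies midway between the tips of the shut fingers; the grasp point (between the pads) lies 19 mm behind it; z points along the fingers, y is the line along which they close (so a half turn about z gives the same grasp; the last joint's range is limited). The gripper opens to 85 mm and grips with 20 to 120 N. Pads are 22 mm wide; open, the fingers measure 114 mm over their backs; the gripper's body (76 mm by 85 mm) begins 54 mm behind the grasp point. The pads swing forward as they close: fully open they stand 13 mm farther back than shut.
Start: joints at [-77.773, 7.471, 85.268, -0, 87.261, -4.893], TCP at [176.644, -573.413, 231.292] pointing down, gripper open.
Joint ranges: [-169.43, 169.43], [-51.17, 129.36], [1.28, 143.12], [-76.62, 256.62], [0, 156.53], [-152.29, 152.29]. Speed limits (degrees/s): [136.94, 136.94, 159.86, 180, 180, 180].

### API

Orientations are given as [roll, pitch, yaw] about the fixed x, y, z axes, in that order (R = Rz(yaw) Ry(pitch) Rx(roll)).
In Python, from bench import sense, snapshot, camera_params, hand_in, masks_of, pinpoint gives the robot as it stands.
- The arm moves only by the tool step_arm, never from a script. Its argument "targets" is a list of rows, each an object with "angular": the turn, a rotation vector about the tool's x, y, z scaled (see below), a list of three; "dp": the shift along the tool's x, y, z scaled (see below), a list of three; "fingers": the closure, from 0 (fully open) to 1 (shut). A call has exactly 8 rows; each row is the pose to reach, as a shift and turn from the pose commanded when the call began, along the tool's axes at that moment, turning the shorter way round; what a row does not reach only later rows make up. The controller multiplies each number of a shift by 0.2 m and each number of a turn by 180 degrees. A row lasts 1/8 s, in which the tool goes at most 62.5 mm and 10.7 degrees, less where a joint would pass 70% of its speed; a pose out of reach is approached as far as the arm can. A call with a number of a shift or a turn outside -1 to 1 is refused whole. A call with a gripper value outside its range is refused whole. The fingers move at their own pace and stop on an object; "newtons" is the grip in N (left out, the last holds). Time passes only in rows, so rows that repeat a pose let the fingers close, or fill a call up. It gives the time, the measured TCP pose, the force, the opening and the grip force at its end, in the units of the state.
- sense(): the state, without advancing time (a new reading comes with each control period).
- snapshot(name): name is "side" or "top" or "wrist"; returns the picture (480x640x3 uint8, blue, green, red); there is no depth.
- camera_params(name): a dict with "vfov" (degrees; the focal length in pixels is half the picture's height over the tangent of half this angle, whatever the lens; pixels are square), "cx", "cy" (the principal point, pixels), "R" (3x3) and "t" (3): a world point X has camera coordinates R X + t. Camera axes: x right, y down, z forward; pixel columns grow to the right and rows downward; lengths in mm; the calibration is good to about 2 mm. A picture is of the moment at which its call begins: read the wrist's pose just before it. camera_params takes no time and is no camera call; for the wrist camera it gives the pose at the moment of the call.
- hand_in(): hands the job in; it is judged then, once.
Trained networks look in the newest picture that a camera, given by its name, has taken for a name from the list of things; names that differ only in an ending like _2 or _b are one class to them, and where a whole thing is asked for, a point or a joint stands for the part that bears it (a point fixed in the world has none). Each returns a list of dicts, best first, with "conf" (0 to 1); they miss things now and then, are a little off and sometimes report something else, mostly with a low value. They report only what shows in the picture. A call takes as long as a camera call. They do not tell look-alikes from the thing itself.
- masks_of(camera, label): "pixels" (480x640 bool, what is visible of it) and "at" ([column, row] in pixels, amid what is visible of it).
- pinpoint(camera, label): "at" ([column, row] in pixels: a listed point, or the origin of a listed thing).
The state is a dict: "time": time; "joint_pos": joint angles; "qd": joint speeds; "joint_efforts": joint torques, N m; "tool_pos": TCP position; "tcp_rot": TCP orientation; "ft_force": force on the tool from outside, world axes, zero at the start; "wrist_torque": the same for the moment, N m; "finger_gap": finger opening in mm; "grip_force": force on a finger pad.
Only numpy, scipy, OpenCV 4.12 (cv2) and the standard library are available. Lean on these libraries where they do the work, as an engineer would, in place of code of your own. Each camera call takes 0.05 s, during which the arm holds its last target. There are 200 camera calls.

## Working session

There is one attempt and no reset: what is moved stays moved. The work goes in short steps, Python scripts to look and compute and a tool call to move; the robot and the scene stay as the last step left them, time stands still between calls to the robot, and variables do not carry over. Pictures are saved under pics/ and viewed, at most 10 in all, crops included, and the job is handed in when it is done.

Besides the shell and the picture viewer there is one more tool, called after "Call:" as name(argument=value, ...), one argument or row to a line, values as JSON. step_arm: Moves the arm, as the interface text tells. Its arguments: {"type":"object","properties":{"targets":{"type":"array","items":{"type":"object","properties":{"angular":{"type":"array","items":{"type":"number","minimum":-1,"maximum":1}},"dp":{"type":"array","items":{"type":"number","minimum":-1,"maximum":1}},"fingers":{"type":"number"}}}},"newtons":{"type":"number"}},"required":["targets"]}

```bash
mkdir -p pics
cat > h.py <<'E'
import numpy as np, cv2
from scipy.spatial.transform import Rotation as Ro
from bench import *
def K(c):
    f=240/np.tan(np.radians(c["vfov"])/2); return f
def ray(c,uv):
    d=np.array([(uv[0]-c["cx"])/K(c),(uv[1]-c["cy"])/K(c),1.]); R=np.array(c["R"]); 
    d=R.T@d; return -R.T@np.array(c["t"]), d/np.linalg.norm(d)
def tri(rs):
    A=sum(np.eye(3)-np.outer(d,d) for o,d in rs); b=sum((np.eye(3)-np.outer(d,d))@o for o,d in rs)
    p=np.linalg.solve(A,b); return p,[float(np.linalg.norm((np.eye(3)-np.outer(d,d))@(p-o))) for o,d in rs]
def atz(r,z): o,d=r; return o+d*(z-o[2])/d[2]
def proj(c,X):
    x=np.array(c["R"])@X+np.array(c["t"]); return [c["cx"]+K(c)*x[0]/x[2],c["cy"]+K(c)*x[1]/x[2]]
E
python3 - <<'E'
from h import *
P={}
for n in("side","top"):
    im=snapshot(n);cv2.imwrite(f"pics/{n}0.png",im);c=camera_params(n)
    for l in("housing","lock_tab","lip_edge","recess","cover","cover_edge_a"):
        for q in pinpoint(n,l)[:4]:
            print(n,l,round(q["conf"],2),np.round(q["at"]), np.round(atz(ray(c,q["at"]),dict(lock_tab=90,lip_edge=72,recess=60).get(l,0))))
s=sense();print(s["time"],s["tool_pos"],s["tcp_rot"])
E
```

```text
side housing 0.61 [290. 225.] [451. 212.   0.]
side lock_tab 0.59 [331. 195.] [553. 202.  90.]
side lock_tab 0.25 [266. 318.] [ 400. -270.   90.]
side lip_edge 0.75 [272. 202.] [404. 204.  72.]
side lip_edge 0.37 [376. 429.] [ 566. -511.   72.]
side recess 0.93 [288. 208.] [445. 195.  60.]
side cover 0.97 [294. 322.] [ 451. -178.    0.]
side cover 0.94 [196. 197.] [189. 369.   0.]
side cover 0.84 [420. 329.] [ 705. -208.    0.]
side cover 0.65 [223. 433.] [ 330. -449.    0.]
side cover_edge_a 0.9 [263. 320.] [ 389. -169.    0.]
side cover_edge_a 0.76 [184. 402.] [ 258. -380.    0.]
side cover_edge_a 0.74 [388. 330.] [ 639. -208.    0.]
side cover_edge_a 0.72 [260. 468.] [ 392. -518.    0.]
top housing 0.65 [243. 257.] [457. 209.   0.]
top lock_tab 0.5 [248. 221.] [556. 189.  90.]
top lip_edge 0.89 [240. 272.] [409. 207.  72.]
top recess 0.92 [246. 256.] [455. 194.  60.]
top cover 0.91 [196. 345.] [191. 337.   0.]
top cover 0.88 [388. 179.] [ 706. -221.    0.]
top cover 0.73 [371. 261.] [ 455. -175.    0.]
top cover 0.59 [461. 308.] [ 324. -447.    0.]
top cover_edge_a 0.97 [381. 238.] [ 527. -205.    0.]
top cover_edge_a 0.87 [487. 290.] [ 379. -522.    0.]
top cover_edge_a 0.84 [440. 328.] [ 264. -384.    0.]
top cover_edge_a 0.81 [364. 285.] [ 384. -157.    0.]
0.7 [ 176.66087732 -573.4271136   231.32458572] [ 1.79996314e+02 -4.89888882e-04  1.71212101e+01]
```

View pics/top0.png

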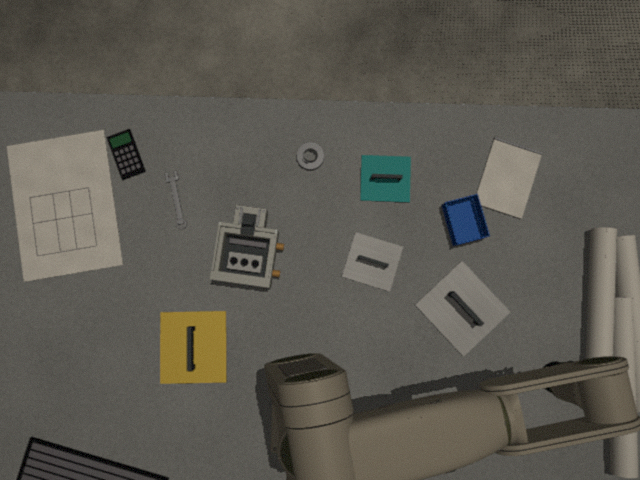

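View pics/side0.png

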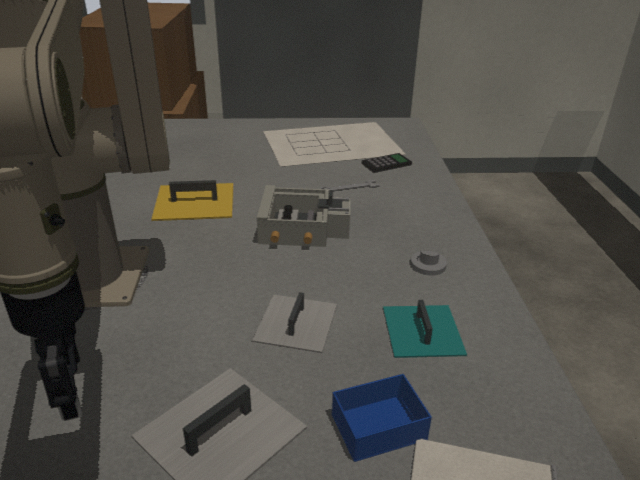

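The cover meant is the smaller grey one: top (373,262), side (296,322). The housing is at top (245,256), and its lock tab is near top (248,221). Next I'll triangulate from the two views and plan the first move.

```bash
cat >> h.py <<'E'
def plan(p,rpy,base=None):
    s=sense(); R0=Ro.from_euler("xyz",base[1] if base else s["tcp_rot"],degrees=True); p0=np.array(base[0] if base else s["tool_pos"])
    dp=R0.inv().apply(np.array(p)-p0)/200; a=(R0.inv()*Ro.from_euler("xyz",rpy,degrees=True)).as_rotvec(degrees=True)/180
    print("dp",np.round(dp,4).tolist(),"ang",np.round(a,4).tolist())
E
python3 - <<'E'
from h import *
pts=dict(tab=("lock_tab",[331,195],[248,221]),lip=("lip_edge",[272,202],[240,272]),rec=("recess",[288,208],[246,256]),cov=("c",[294,322],[371,261]),ea=("c",[263,320],[364,285]))
cs,ct=camera_params("side"),camera_params("top")
for k,(l,a,b) in pts.items():
    p,r=tri([ray(cs,a),ray(ct,b)]);print(k,np.round(p,1),np.round(r,1))
plan([315,-370,260],[180,0,45]); plan([440,-165,260],[180,0,74],([315,-370,260],[180,0,45]))
E
```

```text
tab [552.8 186.5  98.6] [0.9 0.9]
lip [406.9 206.7  70.1] [2. 2.]
rec [450.5 192.4  60.5] [5.6 5.6]
cov [ 453.8 -175.6   -0.7] [2.4 2.4]
ea [ 385.8 -156.8   -9.5] [1.9 1.9]
dp [0.9605, -0.7684, -0.1434] ang [0.0, 0.0, -0.1549]
dp [1.1667, -0.2828, -0.0] ang [-0.0, 0.0, -0.1611]
```

Call:
step_arm(
  targets=[
    {"dp": [0.25, -0.2, -0.04], "angular": [0, 0, -0.04], "fingers": 0},
    {"dp": [0.5, -0.4, -0.08], "angular": [0, 0, -0.08], "fingers": 0},
    {"dp": [0.75, -0.6, -0.12], "angular": [0, 0, -0.12], "fingers": 0},
    {"dp": [1, -0.8, -0.15], "angular": [0, 0, -0.16], "fingers": 0},
    {"dp": [1, -0.9, -0.15], "angular": [0, 0, -0.2], "fingers": 0},
    {"dp": [1, -1, -0.15], "angular": [0, 0, -0.24], "fingers": 0},
    {"dp": [1, -1, -0.15], "angular": [0, 0, -0.28], "fingers": 0},
    {"dp": [1, -1, -0.15], "angular": [0, 0, -0.32], "fingers": 0},
  ],
)

```text
time: 1.7
tool_pos: [309.0, -323.1, 261.6]
tcp_rot: [180.0, 0.0, 75.0]
ft_force: [0.1, 0.8, 0.1]
finger_gap: 85.4
grip_force: 0.0
```

Run:
```python
from h import *
s=sense();print(s["time"],s["tool_pos"],s["tcp_rot"],s["joint_pos"])
plan([440,-165,260],[180,0,74])
```

```text
1.7 [ 309.02040294 -323.14324441  261.60251289] [1.79964263e+02 2.97536379e-02 7.49900509e+01] [-5.28539318e+01 -1.75377078e+01  1.05681403e+02 -1.57153377e-03
  9.18098290e+01 -3.78440423e+01]
dp [0.9334, 0.4278, 0.0078] ang [0.0002, 0.0002, 0.0055]
```

Call:
step_arm(
  targets=[
    {"dp": [0.25, 0.12, 0], "angular": [0, 0, 0], "fingers": 0},
    {"dp": [0.5, 0.22, 0], "angular": [0, 0, 0], "fingers": 0},
    {"dp": [0.75, 0.33, 0], "angular": [0, 0, 0], "fingers": 0},
    {"dp": [0.93, 0.43, 0], "angular": [0, 0, 0], "fingers": 0},
    {"dp": [0.93, 0.43, 0], "angular": [0, 0, 0], "fingers": 0},
    {"dp": [0.93, 0.43, 0], "angular": [0, 0, 0], "fingers": 0},
    {"dp": [0.93, 0.43, 0], "angular": [0, 0, 0], "fingers": 0},
    {"dp": [0.93, 0.43, 0], "angular": [0, 0, 0], "fingers": 0},
  ],
)

```text
time: 2.7
tool_pos: [440.4, -167.4, 261.4]
tcp_rot: [180.0, 0.0, 74.6]
ft_force: [-0.5, 0.5, -0.8]
finger_gap: 85.3
grip_force: 0.0
```

Run:
```python
from h import *
c=camera_params("wrist");im=snapshot("wrist");cv2.imwrite("pics/w1.png",im)
print("cam",-np.array(c["R"]).T@np.array(c["t"]),np.array(c["R"])[2], K(c))
for l in("cover","cover_edge_a"):
  for q in pinpoint("wrist",l)[:4]: print(l,round(q["conf"],2),np.round(q["at"]),np.round(atz(ray(c,q["at"]),0),1))
for q in masks_of("wrist","cover")[:3]:
  m=q["pixels"]; cn=max(cv2.findContours(m.astype(np.uint8),0,2)[0],key=cv2.contourArea)
  print(q["conf"],m.sum(),cv2.minAreaRect(cn))
s=sense();print(s["tool_pos"],s["tcp_rot"])
plan([550,190,270],[180,0,85])
```

```text
cam [457.99749122 -99.73802534 404.39718692] [-0.07451786 -0.26773711 -0.96060602] 404.67865027361785
cover 0.81 [286. 433.] [ 324.8 -443.8    0. ]
cover 0.73 [587. 161.] [ 704.7 -209.7    0. ]
cover 0.72 [334. 195.] [ 455.  -176.8    0. ]
cover_edge_a 0.88 [262. 193.] [ 385.5 -154.9    0. ]
cover_edge_a 0.69 [215. 404.] [ 255.6 -380.7    0. ]
cover_edge_a 0.62 [518. 180.] [ 636.7 -211.1    0. ]
cover_edge_a 0.61 [404. 195.] [ 523.5 -195.4    0. ]
0.85 10811 ((293.6524658203125, 383.2630615234375), (101.20500946044922, 203.4207000732422), 83.2508316040039)
0.79 18455 ((583.626953125, 159.6861572265625), (164.2091827392578, 133.843017578125), 82.27816772460938)
0.75 20710 ((332.50115966796875, 192.42523193359375), (147.1707305908203, 149.19410705566406), 0.9022212624549866)
[ 440.68388868 -167.0125178   261.32094377] [1.79996465e+02 1.47976811e-03 7.46754808e+01]
dp [1.866, 0.0554, -0.0434] ang [0.0, 0.0, -0.0574]
```

View pics/w1.png

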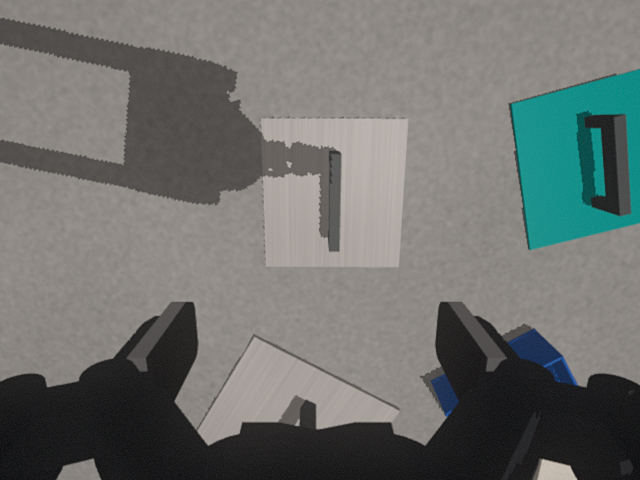

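The wrist picture shows the grey cover with corners at about (262,118), (408,118), (400,267) and (266,267), and the handle bar at (335,200). I'll compute its pose from those corners and plan the move to the lock.

Run:
```python
from h import *
c=camera_params("wrist")
C=np.array([atz(ray(c,p),4) for p in [(262,118),(408,118),(400,267),(266,267)]])
print(np.round(C,1),C.mean(0),[np.linalg.norm(C[i]-C[i-1]).round(1) for i in range(4)])
f=lambda v:np.degrees(np.arctan2(v[1],v[0])); print(f(C[1]-C[0]),f(C[2]-C[3]),f(C[0]-C[3]),f(C[1]-C[2]))
im=cv2.imread("pics/w1.png");
for t in [(335,151),(335,251)]: print("bar",atz(ray(c,t),44))
for n in("top","side"):
  i2=cv2.imread(f"pics/{n}0.png"); x=camera_params(n); print(n,[np.round(proj(x,p)).tolist() for p in C])
plan([490,20,280],[180,0,80]);plan([530,180,250],[180,0,84],([490,20,280],[180,0,80]))
```

```text
[[ 408.3  -85.5    4. ]
 [ 542.  -122.3    4. ]
 [ 503.1 -268.     4. ]
 [ 366.9 -230.6    4. ]] [ 455.06867329 -176.62370931    4.        ] [np.float64(150.9), np.float64(138.7), np.float64(150.8), np.float64(141.2)]
-15.3830217386096 -15.368581790920866 74.08541533354851 75.02429886618525
bar [ 466.45949027 -130.28776769   44.        ]
bar [ 443.17943283 -219.37730686   44.        ]
top [[341.0, 276.0], [354.0, 232.0], [402.0, 246.0], [389.0, 291.0]]
side [[273.0, 294.0], [336.0, 303.0], [322.0, 351.0], [251.0, 340.0]]
dp [0.967, -0.0093, -0.0934] ang [0.0, 0.0, -0.0296]
dp [0.8226, 0.058, 0.15] ang [0.0, 0.0, -0.0222]
```

Call:
step_arm(
  targets=[
    {"dp": [0.25, 0, -0.1], "angular": [0, 0, 0], "fingers": 0},
    {"dp": [0.5, 0, -0.1], "angular": [0, 0, -0.01], "fingers": 0},
    {"dp": [0.75, 0, -0.1], "angular": [0, 0, -0.02], "fingers": 0},
    {"dp": [0.96, 0, -0.1], "angular": [0, 0, -0.03], "fingers": 0},
    {"dp": [0.96, 0, -0.1], "angular": [0, 0, -0.03], "fingers": 0},
    {"dp": [0.96, 0, -0.1], "angular": [0, 0, -0.03], "fingers": 0},
    {"dp": [0.96, 0, -0.1], "angular": [0, 0, -0.03], "fingers": 0},
    {"dp": [0.96, 0, -0.1], "angular": [0, 0, -0.03], "fingers": 0},
  ],
)

```text
time: 3.9
tool_pos: [491.4, 17.6, 281.3]
tcp_rot: [180.0, 0.0, 80.0]
ft_force: [-0.2, -0.4, -0.6]
finger_gap: 85.5
grip_force: 0.0
```

Call:
step_arm(
  targets=[
    {"dp": [0.25, 0, 0], "angular": [0, 0, -0.01], "fingers": 0},
    {"dp": [0.5, 0, 0], "angular": [0, 0, -0.02], "fingers": 0},
    {"dp": [0.75, 0, 0], "angular": [0, 0, -0.02], "fingers": 0},
    {"dp": [0.82, 0.05, 0], "angular": [0, 0, -0.02], "fingers": 0},
    {"dp": [0.82, 0.05, 0], "angular": [0, 0, -0.02], "fingers": 0},
    {"dp": [0.82, 0.05, 0], "angular": [0, 0, -0.02], "fingers": 0},
    {"dp": [0.82, 0.05, 0], "angular": [0, 0, -0.02], "fingers": 0},
    {"dp": [0.82, 0.05, 0], "angular": [0, 0, -0.02], "fingers": 0},
  ],
)

```text
time: 4.9
tool_pos: [529.5, 177.7, 281.6]
tcp_rot: [180.0, -0.0, 83.7]
ft_force: [-1.1, -0.5, -0.2]
finger_gap: 85.2
grip_force: 0.0
```

Run:
```python
from h import *
c=camera_params("wrist");im=snapshot("wrist");cv2.imwrite("pics/w2.png",im)
print("cam",-np.array(c["R"]).T@np.array(c["t"]))
for l,z in(("housing",0),("lock_tab",90),("lip_edge",72),("recess",60)):
  for q in pinpoint("wrist",l)[:2]: print(l,round(q["conf"],2),np.round(q["at"]),np.round(atz(ray(c,q["at"]),z),1))
s=sense();print(s["tool_pos"],s["tcp_rot"])
```

```text
cam [536.04390385 247.46591312 424.55967243]
housing 0.76 [250. 173.] [461.3 200.8   0. ]
lock_tab 0.9 [340. 186.] [549.5 191.1  90. ]
lip_edge 0.8 [170. 183.] [402.9 207.2  72. ]
lip_edge 0.52 [237. 182.] [460.8 201.7  72. ]
recess 0.73 [238. 180.] [459.4 201.7  60. ]
[529.45313846 178.29540038 281.36902591] [ 1.79994443e+02 -2.63000098e-03  8.37100458e+01]
```

View pics/w2.png

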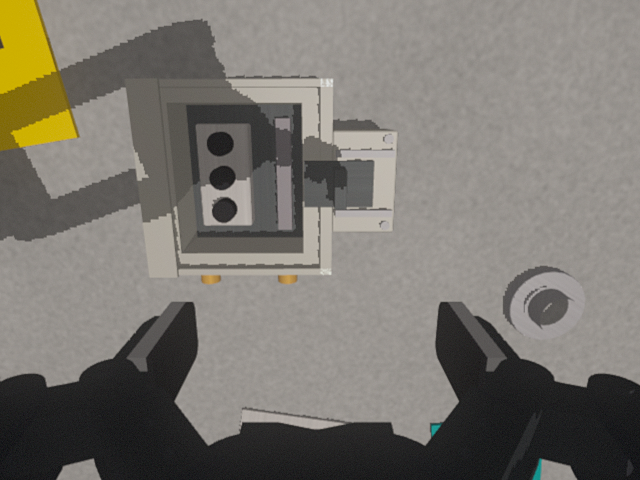

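The picture shows the housing's front corners at (333,79) and (331,275), and its lip-side corners at (126,79) and (148,277). The deck corners are at (397,131) and (393,232), and the tab is near (340,186). I'll fit the housing pose to these.

Run:
```python
from h import *
from scipy.optimize import least_squares
c=camera_params("wrist")
M=np.array([[84,86,70],[84,-86,70],[-84,86,76],[-84,-86,76],[140,45,70],[140,-45,70],[-58,86,76],[-58,-86,76]],float)
U=np.array([[333,79],[331,275],[126,79],[148,277],[397,131],[393,232],[159,80],[178,276]],float)
def W(q,X): return Ro.from_euler("z",q[3],degrees=True).apply(X)+q[:3]
f=lambda q:(np.array([proj(c,x) for x in W(q,M)])-U).ravel()
for fz in (0,1):
  r=least_squares((f if fz else lambda q:f([q[0],q[1],0,q[2]])),[460,200,0,-7] if fz else [460,200,-7]); print(np.round(r.x,1),np.round(r.fun.reshape(-1,2),1).tolist())
q=[*r.x]; 
if abs(q[2])<15: q=[*least_squares(lambda q:f([q[0],q[1],0,q[2]]),[460,200,-7]).x]; q=[q[0],q[1],0,q[2]]
np.save("house.npy",q)
tab=W(q,np.array([[84,0,90.]]))[0];print("tab",tab,"proj",proj(c,W(q,np.array([[84,0,104.]]))[0]))
for n in("side","top"): print(n,[np.round(proj(camera_params(n),x)).tolist() for x in W(q,M[:4])])
y=90+q[3]
plan([tab[0],tab[1],160],[180,0,y]);plan([tab[0],tab[1],82],[180,0,y])
```

```text
[460.  200.8  -6.4] [[0.2, 0.3], [-0.0, -0.0], [-0.9, -0.5], [1.4, 0.3], [1.6, -0.1], [-0.0, 1.0], [-1.6, -1.5], [-0.5, 1.3]]
[459.7 200.7  -1.8  -6.4] [[-0.2, 0.7], [-0.4, -0.6], [-0.1, -0.1], [1.9, -0.3], [0.9, 0.1], [-0.7, 0.6], [-1.1, -1.1], [-0.1, 0.7]]
tab [543.49615447 191.48978493  90.        ] proj [np.float64(333.5753646139461), np.float64(190.34725675852468)]
side [[329.0, 189.0], [326.0, 221.0], [265.0, 184.0], [256.0, 216.0]]
top [[218.0, 222.0], [277.0, 230.0], [208.0, 279.0], [268.0, 287.0]]
dp [0.0732, 0.0625, 0.6069] ang [0.0, -0.0, 0.0005]
dp [0.0732, 0.0625, 0.9969] ang [0.0, -0.0, 0.0005]
```

Call:
step_arm(
  targets=[
    {"dp": [0.04, 0.03, 0.2], "angular": [0, 0, 0], "fingers": 0},
    {"dp": [0.07, 0.08, 0.4], "angular": [0, 0, 0], "fingers": 0},
    {"dp": [0.07, 0.08, 0.6], "angular": [0, 0, 0], "fingers": 0},
    {"dp": [0.07, 0.08, 0.8], "angular": [0, 0, 0], "fingers": 0},
    {"dp": [0.07, 0.08, 0.9], "angular": [0, 0, 0], "fingers": 0},
    {"dp": [0.07, 0.08, 1.0], "angular": [0, 0, 0], "fingers": 0},
    {"dp": [0.07, 0.08, 1.0], "angular": [0, 0, 0], "fingers": 0.5},
    {"dp": [0.07, 0.08, 1.0], "angular": [0, 0, 0], "fingers": 1},
  ],
  newtons=30,
)

```text
time: 6.15
tool_pos: [547.9, 190.8, 82.8]
tcp_rot: [179.9, -0.0, 83.7]
ft_force: [-0.2, 0.1, 0.5]
finger_gap: 51.2
grip_force: 0.0
```

Call:
step_arm(
  targets=[
    {"dp": [0, 0, 0], "angular": [0, 0, 0], "fingers": 1},
    {"dp": [0, 0, 0], "angular": [0, 0, 0], "fingers": 1},
    {"dp": [0, 0, 0], "angular": [0, 0, 0], "fingers": 1},
    {"dp": [0, 0, 0], "angular": [0, 0, 0], "fingers": 1},
    {"dp": [0, 0, 0], "angular": [0, 0, 0], "fingers": 1},
    {"dp": [0, 0, 0], "angular": [0, 0, 0], "fingers": 1},
    {"dp": [0, 0, 0], "angular": [0, 0, 0], "fingers": 1},
    {"dp": [0, 0, 0], "angular": [0, 0, 0], "fingers": 1},
  ],
)

```text
time: 7.15
tool_pos: [547.8, 190.8, 82.5]
tcp_rot: [179.9, -0.0, 83.7]
ft_force: [0.3, -0.8, 5.9]
finger_gap: 9.1
grip_force: 34.5
```

Run:
```python
from h import *
q=np.load("house.npy");s=sense()
print(s["tool_pos"],s["tcp_rot"],s["ft_force"],s["finger_gap"],s["grip_force"])
print("in housing",Ro.from_euler("z",-q[3],degrees=True).apply(np.array(s["tool_pos"])-q[:3]))
```

```text
[547.78347509 190.78995699  82.49186222] [ 1.79890830e+02 -3.75973456e-02  8.37192199e+01] [ 0.25477327 -0.80569783  5.8532556 ] 9.050227663882328 34.54119265079498
in housing [88.33855139 -0.21874418 82.49186222]
```

Call:
step_arm(
  targets=[
    {"dp": [0, 0.02, 0], "angular": [0, 0, 0], "fingers": 1},
    {"dp": [0, 0.05, 0], "angular": [0, 0, 0], "fingers": 1},
    {"dp": [0, 0.08, 0], "angular": [0, 0, 0], "fingers": 1},
    {"dp": [0, 0.1, 0], "angular": [0, 0, 0], "fingers": 1},
    {"dp": [0, 0.12, 0], "angular": [0, 0, 0], "fingers": 1},
    {"dp": [0, 0.13, 0], "angular": [0, 0, 0], "fingers": 1},
    {"dp": [0, 0.14, 0], "angular": [0, 0, 0], "fingers": 1},
    {"dp": [0, 0.14, 0], "angular": [0, 0, 0], "fingers": 1},
  ],
)

```text
time: 8.15
tool_pos: [574.5, 187.8, 82.5]
tcp_rot: [-180.0, -0.0, 83.7]
ft_force: [-5.6, -0.1, 10.3]
finger_gap: 9.6
grip_force: 35.3
```

Run:
```python
from h import *
q=np.load("house.npy");s=sense()
print(s["ft_force"],s["finger_gap"],s["grip_force"])
print("in housing",Ro.from_euler("z",-q[3],degrees=True).apply(np.array(s["tool_pos"])-q[:3]))
```

```text
[-5.61646957 -0.08122401 10.30693729] 9.632361632367228 35.26504039764404
in housing [115.19709376  -0.20833237  82.45261754]
```

Call:
step_arm(
  targets=[
    {"dp": [0, 0.01, 0], "angular": [0, 0, 0], "fingers": 1},
    {"dp": [0, 0.015, 0], "angular": [0, 0, 0], "fingers": 1},
    {"dp": [0, 0.015, 0], "angular": [0, 0, 0], "fingers": 1},
    {"dp": [0, 0.015, 0], "angular": [0, 0, 0], "fingers": 1},
    {"dp": [0, 0.015, 0], "angular": [0, 0, 0], "fingers": 1},
    {"dp": [0, 0.015, 0], "angular": [0, 0, 0], "fingers": 1},
    {"dp": [0, 0.015, 0], "angular": [0, 0, 0], "fingers": 1},
    {"dp": [0, 0.015, 0], "angular": [0, 0, 0], "fingers": 1},
  ],
)

```text
time: 9.15
tool_pos: [574.7, 187.8, 82.4]
tcp_rot: [-179.6, 0.0, 83.8]
ft_force: [-22.4, -0.0, 21.9]
finger_gap: 9.3
grip_force: 36.8
```

Call:
step_arm(
  targets=[
    {"dp": [0, 0, 0], "angular": [0, 0, 0], "fingers": 0.6},
    {"dp": [0, 0, 0], "angular": [0, 0, 0], "fingers": 0.3},
    {"dp": [0, 0, -0.1], "angular": [0, 0, 0], "fingers": 0},
    {"dp": [0, 0, -0.35], "angular": [0, 0, 0], "fingers": 0},
    {"dp": [0, 0, -0.6], "angular": [0, 0, 0], "fingers": 0},
    {"dp": [-0.2, -0.1, -0.7], "angular": [0, 0, 0], "fingers": 0},
    {"dp": [-0.5, -0.2, -0.7], "angular": [0, 0, 0.02], "fingers": 0},
    {"dp": [-0.8, -0.2, -0.7], "angular": [0, 0, 0.04], "fingers": 0},
  ],
)

```text
time: 10.15
tool_pos: [519.9, 31.6, 223.5]
tcp_rot: [179.8, -0.0, 76.5]
ft_force: [1.7, -0.1, 0.9]
finger_gap: 85.3
grip_force: 0.0
```

Run:
```python
from h import *
snapshot("top");c=camera_params("top")
for q in pinpoint("top","lock_tab")[:2]:print(q["conf"],q["at"],atz(ray(c,q["at"]),90))
s=sense();print(s["tool_pos"],s["tcp_rot"],s["ft_force"],s["finger_gap"])
plan([455,-175.7,200],[180,0,74.7])
```

```text
0.58 [250.2, 213.2] [577.41803762 182.06316814  90.        ]
[520.22818872  27.37221048 223.2295859 ] [1.79846431e+02 9.59019289e-02 7.61263805e+01] [-0.12333246  0.22427128 -0.83281491] 85.0588124871596
dp [-1.0637, -0.0735, 0.1177] ang [0.0009, 0.0005, 0.0079]
```

Call:
step_arm(
  targets=[
    {"dp": [-0.25, -0.02, 0.03], "angular": [0, 0, 0], "fingers": 0},
    {"dp": [-0.5, -0.04, 0.06], "angular": [0, 0, 0.004], "fingers": 0},
    {"dp": [-0.75, -0.06, 0.1], "angular": [0, 0, 0.008], "fingers": 0},
    {"dp": [-1, -0.074, 0.15], "angular": [0.001, 0, 0.008], "fingers": 0},
    {"dp": [-1, -0.074, 0.25], "angular": [0.001, 0, 0.008], "fingers": 0},
    {"dp": [-1, -0.074, 0.35], "angular": [0.001, 0, 0.008], "fingers": 0},
    {"dp": [-1, -0.074, 0.35], "angular": [0.001, 0, 0.008], "fingers": 0},
    {"dp": [-1, -0.074, 0.35], "angular": [0.001, 0, 0.008], "fingers": 0},
  ],
)

```text
time: 11.25
tool_pos: [460.2, -158.5, 152.8]
tcp_rot: [-179.9, 0.0, 75.1]
ft_force: [0.7, -0.9, -0.4]
finger_gap: 85.2
grip_force: 0.0
```

Run:
```python
from h import *
s=sense();print(s["tool_pos"],s["tcp_rot"])
plan([455,-175.7,80],[180,0,74.7]);plan([455,-175.7,17],[180,0,74.7])
```

```text
[ 460.20032989 -158.54945911  152.76829192] [-1.79911730e+02  1.52880357e-02  7.51062219e+01]
dp [-0.0895, -0.0025, 0.3639] ang [-0.0005, 0.0001, 0.0023]
dp [-0.0894, -0.002, 0.6789] ang [-0.0005, 0.0001, 0.0023]
```

Call:
step_arm(
  targets=[
    {"dp": [-0.09, -0.002, 0.15], "angular": [-0.0005, 0, 0.002], "fingers": 0},
    {"dp": [-0.09, -0.002, 0.3], "angular": [-0.0005, 0, 0.002], "fingers": 0},
    {"dp": [-0.09, -0.002, 0.45], "angular": [-0.0005, 0, 0.002], "fingers": 0},
    {"dp": [-0.09, -0.002, 0.58], "angular": [-0.0005, 0, 0.002], "fingers": 0},
    {"dp": [-0.09, -0.002, 0.68], "angular": [-0.0005, 0, 0.002], "fingers": 0},
    {"dp": [-0.09, -0.002, 0.68], "angular": [-0.0005, 0, 0.002], "fingers": 0.4},
    {"dp": [-0.09, -0.002, 0.68], "angular": [-0.0005, 0, 0.002], "fingers": 0.8},
    {"dp": [-0.09, -0.002, 0.68], "angular": [-0.0005, 0, 0.002], "fingers": 1},
  ],
  newtons=70,
)

```text
time: 12.25
tool_pos: [455.3, -176.2, 16.9]
tcp_rot: [179.9, 0.0, 74.7]
ft_force: [-0.6, -0.4, 0.5]
finger_gap: 31.8
grip_force: 0.0
```

Call:
step_arm(
  targets=[
    {"dp": [0, 0, 0], "angular": [0, 0, 0], "fingers": 1},
    {"dp": [0, 0, 0], "angular": [0, 0, 0], "fingers": 1},
    {"dp": [0, 0, 0], "angular": [0, 0, 0], "fingers": 1},
    {"dp": [0, 0, 0], "angular": [0, 0, 0], "fingers": 1},
    {"dp": [0, 0, 0], "angular": [0, 0, 0], "fingers": 1},
    {"dp": [0, 0, -0.02], "angular": [0, 0, 0], "fingers": 1},
    {"dp": [0, 0, -0.05], "angular": [0, 0, 0], "fingers": 1},
    {"dp": [0, 0, -0.1], "angular": [0, 0, 0], "fingers": 1},
  ],
)

```text
time: 13.25
tool_pos: [453.4, -175.4, 35.2]
tcp_rot: [-179.8, -0.0, 74.7]
ft_force: [0.3, 0.2, -4.6]
finger_gap: 9.0
grip_force: 68.2
```

Run:
```python
from h import *
s=sense();print(s["tool_pos"],s["tcp_rot"],s["ft_force"],s["wrist_torque"],s["finger_gap"],s["grip_force"])
```

```text
[ 453.40579089 -175.41679906   35.23159522] [-1.79827551e+02 -1.09376416e-02  7.47176567e+01] [ 0.27261418  0.15733555 -4.62072994] [ 0.017132   -0.00441702 -0.02889059] 9.04892785950648 68.2347321510315
```

```bash
cat >> h.py <<'E'
q=np.load("house.npy")
def tcp(ex,ez,th,D=17,dy=0):
    H=Ro.from_euler("z",q[3],degrees=True); C=Ro.from_euler("y",-th,degrees=True)
    p=np.array([ex,dy,ez])+C.apply([70,0,D]); R=H*C*Ro.from_euler("z",90,degrees=True)*Ro.from_euler("x",180,degrees=True)
    return H.apply(p)+q[:3],R.as_euler("xyz",degrees=True)
E
python3 - <<'E'
from h import *
a=tcp(-50,130,12);m=([460,0,170],[180,0,79])
for t in (a,tcp(-52,67,12),tcp(-71,63,12)): print(np.round(t[0],1),np.round(t[1],1))
plan(*m);plan(*a,base=m)
E
```

```text
[474.9 199.2 161.2] [168.   -0.   83.6]
[472.9 199.4  98.2] [168.   -0.   83.6]
[454.  201.5  94.2] [168.   -0.   83.6]
dp [0.8549, -0.2014, -0.6731] ang [-0.001, -0.0001, -0.0238]
dp [0.9917, -0.1171, 0.0441] ang [-0.0666, 0.0027, -0.0255]
```

Call:
step_arm(
  targets=[
    {"dp": [0, 0, -0.2], "angular": [0, 0, 0], "fingers": 1},
    {"dp": [0.1, 0, -0.4], "angular": [0, 0, 0], "fingers": 1},
    {"dp": [0.25, -0.05, -0.6], "angular": [0, 0, 0], "fingers": 1},
    {"dp": [0.45, -0.1, -0.68], "angular": [0, 0, -0.01], "fingers": 1},
    {"dp": [0.65, -0.15, -0.68], "angular": [0, 0, -0.02], "fingers": 1},
    {"dp": [0.8, -0.2, -0.68], "angular": [0, 0, -0.024], "fingers": 1},
    {"dp": [0.86, -0.2, -0.68], "angular": [0, 0, -0.024], "fingers": 1},
    {"dp": [0.86, -0.2, -0.68], "angular": [0, 0, -0.024], "fingers": 1},
  ],
)

```text
time: 14.25
tool_pos: [461.2, 1.0, 171.6]
tcp_rot: [-179.9, 0.0, 79.1]
ft_force: [0.5, -0.3, -3.8]
finger_gap: 9.0
grip_force: 68.8
```

Call:
step_arm(
  targets=[
    {"dp": [0.15, -0.02, 0], "angular": [-0.01, 0, -0.004], "fingers": 1},
    {"dp": [0.35, -0.04, 0], "angular": [-0.025, 0, -0.01], "fingers": 1},
    {"dp": [0.55, -0.07, 0], "angular": [-0.04, 0.001, -0.018], "fingers": 1},
    {"dp": [0.75, -0.1, 0], "angular": [-0.055, 0.002, -0.024], "fingers": 1},
    {"dp": [0.9, -0.117, 0], "angular": [-0.066, 0.003, -0.025], "fingers": 1},
    {"dp": [0.99, -0.117, 0], "angular": [-0.066, 0.003, -0.025], "fingers": 1},
    {"dp": [0.99, -0.117, 0], "angular": [-0.066, 0.003, -0.025], "fingers": 1},
    {"dp": [0.99, -0.117, 0], "angular": [-0.066, 0.003, -0.025], "fingers": 1},
  ],
)

```text
time: 15.25
tool_pos: [476.0, 198.4, 171.2]
tcp_rot: [168.3, -0.0, 83.5]
ft_force: [-0.1, -0.1, -3.5]
finger_gap: 8.8
grip_force: 68.9
```

Run:
```python
from h import *
s=sense();print(s["time"],s["tool_pos"],s["tcp_rot"],s["ft_force"],s["finger_gap"])
c=camera_params("wrist");im=snapshot("wrist");cv2.imwrite("pics/w3.png",im)
cv2.imwrite("pics/s3.png",cv2.resize(snapshot("side")[140:280,200:400],(800,560)))
T=Ro.from_euler("xyz",s["tcp_rot"],degrees=True)
for l in("cover","cover_edge_a"):
  for k in pinpoint("wrist",l)[:3]: print(l,round(k["conf"],2),np.round(k["at"]))
for v in ([0,0,17],[0,-70,17],[0,70,17],[75,-70,13],[75,70,13]): print(v,np.round(proj(c,T.apply(v)+np.array(s["tool_pos"]))))
plan(*tcp(-52,80,12));plan(*tcp(-52,67,12))
```

```text
15.25 [475.96331988 198.3928105  171.1904966 ] [ 1.68251350e+02 -2.71752507e-02  8.35013660e+01] [-0.11801973 -0.10082738 -3.45774253] 8.764508171129973
cover 0.58 [315. 293.]
cover_edge_a 0.76 [480. 292.]
cover_edge_a 0.65 [153. 290.]
[0, 0, 17] [319. 288.]
[0, -70, 17] [156. 288.]
[0, 70, 17] [482. 288.]
[75, -70, 13] [129. 104.]
[75, 70, 13] [510. 104.]
dp [0.0016, -0.0766, 0.2915] ang [-0.0012, -0.0002, -0.0008]
dp [0.0015, -0.0899, 0.3551] ang [-0.0012, -0.0002, -0.0008]
```

View pics/w3.png

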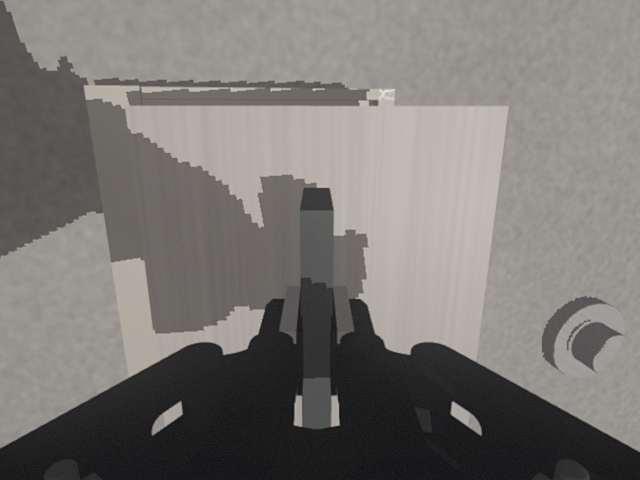

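View pics/s3.png

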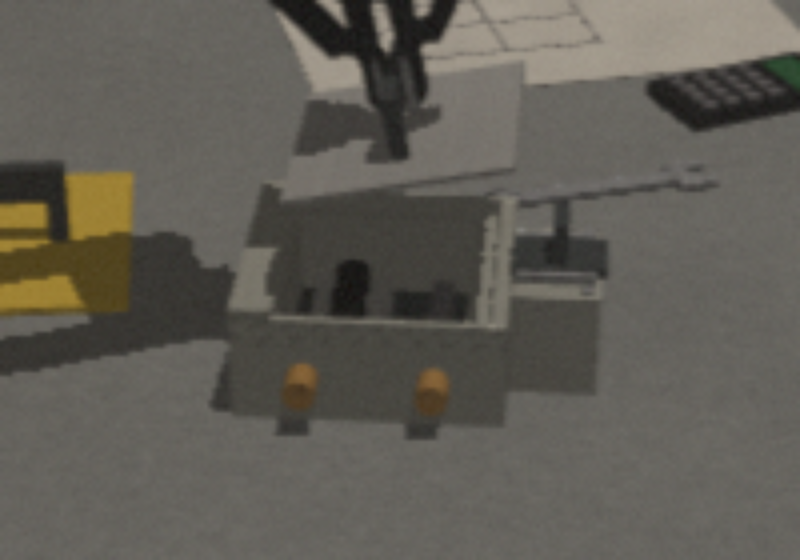

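The cover is held squarely with its +x side up. Its far corners are at (131,105) and (508,106), within 2 px of the prediction, and the lock bar is drawn back. Now I'll lower it.

Call:
step_arm(
  targets=[
    {"dp": [0, -0.02, 0.05], "angular": [-0.001, 0, -0.001], "fingers": 1},
    {"dp": [0, -0.04, 0.12], "angular": [-0.001, 0, -0.001], "fingers": 1},
    {"dp": [0, -0.06, 0.19], "angular": [-0.001, 0, -0.001], "fingers": 1},
    {"dp": [0, -0.075, 0.25], "angular": [-0.001, 0, -0.001], "fingers": 1},
    {"dp": [0, -0.08, 0.3], "angular": [-0.001, 0, -0.001], "fingers": 1},
    {"dp": [0, -0.085, 0.33], "angular": [-0.001, 0, -0.001], "fingers": 1},
    {"dp": [0, -0.09, 0.355], "angular": [-0.001, 0, -0.001], "fingers": 1},
    {"dp": [0, -0.09, 0.355], "angular": [-0.001, 0, -0.001], "fingers": 1},
  ],
)

```text
time: 16.45
tool_pos: [472.5, 200.0, 98.0]
tcp_rot: [168.0, -0.0, 83.7]
ft_force: [0.6, -0.5, -3.5]
finger_gap: 8.8
grip_force: 68.8
```

```bash
cat >> h.py <<'E'
def rep(D=17):
    s=sense(); T=Ro.from_euler("xyz",s["tcp_rot"],degrees=True); Hi=Ro.from_euler("z",-q[3],degrees=True)
    for n,v in (("edge",[0,-70,D]),("mid",[0,0,D]),("far",[0,70,D])): print(n,np.round(Hi.apply(T.apply(v)+np.array(s["tool_pos"])-q[:3]),1))
    print(s["time"],s["tcp_rot"],np.round(s["ft_force"],1),np.round(s["wrist_torque"],2))
E
python3 - <<'E'
from h import *
rep();plan(*tcp(-52,63,12));plan(*tcp(-71,63,12))
E
```

```text
edge [-52.4   0.4  66.8]
mid [16.   0.5 81.3]
far [84.5  0.7 95.9]
16.45 [ 1.68039984e+02 -3.39850454e-02  8.37373753e+01] [ 0.6 -0.5 -3.5] [ 0.05  0.24 -0.04]
dp [-0.0026, -0.0019, 0.019] ang [-0.0002, -0.0003, 0.0006]
dp [-0.0024, -0.0948, -0.0007] ang [-0.0002, -0.0003, 0.0006]
```

Call:
step_arm(
  targets=[
    {"dp": [0, 0, 0.01], "angular": [0, 0, 0], "fingers": 1},
    {"dp": [0, -0.002, 0.019], "angular": [0, 0, 0], "fingers": 1},
    {"dp": [0, -0.02, 0.015], "angular": [0, 0, 0], "fingers": 1},
    {"dp": [0, -0.04, 0.011], "angular": [0, 0, 0], "fingers": 1},
    {"dp": [0, -0.06, 0.007], "angular": [0, 0, 0], "fingers": 1},
    {"dp": [0, -0.08, 0.003], "angular": [0, 0, 0], "fingers": 1},
    {"dp": [0, -0.095, 0], "angular": [0, 0, 0], "fingers": 1},
    {"dp": [0, -0.095, 0], "angular": [0, 0, 0], "fingers": 1},
  ],
)

```text
time: 17.45
tool_pos: [454.0, 202.1, 94.3]
tcp_rot: [168.0, -0.0, 83.7]
ft_force: [0.4, 0.1, -4.0]
finger_gap: 8.9
grip_force: 68.9
```

Run:
```python
from h import *
rep();im=snapshot("side")[140:280,200:400];cv2.imwrite("pics/s4.png",cv2.resize(im,(800,560)))
for t in ((-71,62,9),(-71,61.5,6),(-71,61,3),(-71,60.5,1.5),(-71,60.3,0)):plan(*tcp(*t))
```

```text
edge [-71.1   0.4  63.1]
mid [-2.6  0.6 77.7]
far [65.8  0.7 92.2]
17.45 [ 1.68014990e+02 -4.85348798e-02  8.37489367e+01] [ 0.4  0.1 -4. ] [-0.02  0.24  0.03]
dp [-0.0031, 0.0024, 0.0242] ang [0.0166, -0.0004, 0.0007]
dp [-0.0031, 0.0049, 0.0452] ang [0.0333, -0.0004, 0.0007]
dp [-0.0031, 0.0064, 0.0664] ang [0.05, -0.0004, 0.0007]
dp [-0.0032, 0.0065, 0.0783] ang [0.0583, -0.0004, 0.0007]
dp [-0.0032, 0.0067, 0.0887] ang [0.0666, -0.0004, 0.0007]
```

View pics/s4.png

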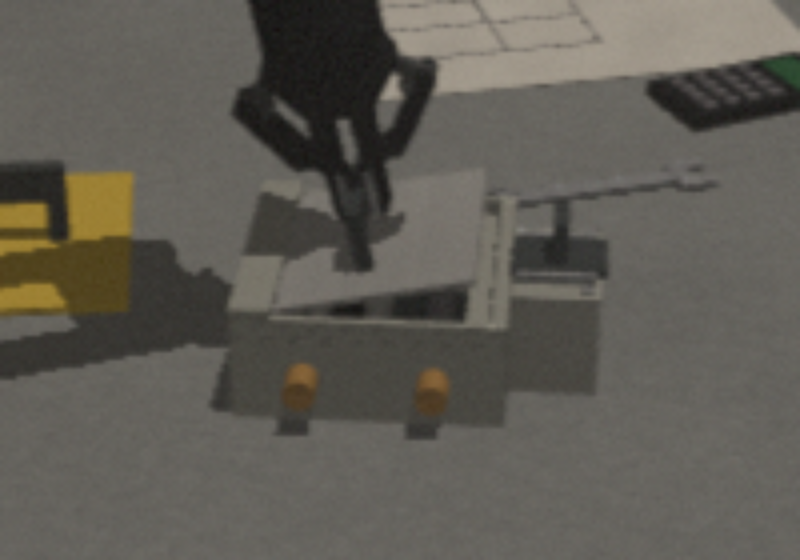

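The near edge has gone under the lip at about (280,300) with no contact force. I'll lower the other edge to 3° first.

Call:
step_arm(
  targets=[
    {"dp": [0, 0, 0], "angular": [0, 0, 0], "fingers": 1},
    {"dp": [0, 0.001, 0.012], "angular": [0.008, 0, 0], "fingers": 1},
    {"dp": [-0.001, 0.0024, 0.024], "angular": [0.0166, 0, 0], "fingers": 1},
    {"dp": [-0.002, 0.004, 0.035], "angular": [0.025, 0, 0], "fingers": 1},
    {"dp": [-0.003, 0.005, 0.045], "angular": [0.0333, 0, 0], "fingers": 1},
    {"dp": [-0.003, 0.006, 0.056], "angular": [0.042, 0, 0.0005], "fingers": 1},
    {"dp": [-0.003, 0.0064, 0.0664], "angular": [0.05, 0, 0.0007], "fingers": 1},
    {"dp": [-0.003, 0.0064, 0.0664], "angular": [0.05, 0, 0.0007], "fingers": 1},
  ],
)

```text
time: 18.5
tool_pos: [458.3, 200.9, 81.3]
tcp_rot: [177.1, -0.1, 83.6]
ft_force: [-0.2, -0.0, -4.4]
finger_gap: 8.9
grip_force: 68.8
```

Run:
```python
from h import *
rep()
for t in ((-71,60.5,1.5),(-71,60.2,0),(-71,59.5,0)):plan(*tcp(*t))
```

```text
edge [-70.7  -0.1  60.7]
mid [-0.8 -0.1 64.3]
far [69.1 -0.2 67.9]
18.5 [ 1.77069523e+02 -5.19298215e-02  8.35843942e+01] [-0.2 -0.  -4.4] [-0.02  0.05 -0.06]
dp [0.0008, 0.0006, 0.0099] ang [0.0079, -0.0003, -0.0002]
dp [0.0008, 0.0024, 0.0206] ang [0.0163, -0.0003, -0.0002]
dp [0.0008, 0.0022, 0.0241] ang [0.0163, -0.0003, -0.0002]
```

Call:
step_arm(
  targets=[
    {"dp": [0, 0, 0.005], "angular": [0.004, 0, 0], "fingers": 1},
    {"dp": [0, 0, 0.01], "angular": [0.008, 0, 0], "fingers": 1},
    {"dp": [0, 0.001, 0.015], "angular": [0.012, 0, 0], "fingers": 1},
    {"dp": [0, 0.002, 0.0205], "angular": [0.0163, 0, 0], "fingers": 1},
    {"dp": [0, 0.002, 0.0225], "angular": [0.0163, 0, 0], "fingers": 1},
    {"dp": [0, 0.002, 0.024], "angular": [0.0163, 0, 0], "fingers": 1},
    {"dp": [0, 0.002, 0.024], "angular": [0.0163, 0, 0], "fingers": 1},
    {"dp": [0, 0.002, 0.024], "angular": [0.0163, 0, 0], "fingers": 1},
  ],
)

```text
time: 19.5
tool_pos: [458.6, 201.0, 76.8]
tcp_rot: [180.0, -0.1, 83.6]
ft_force: [0.5, 1.0, -3.9]
finger_gap: 8.7
grip_force: 68.9
```

Run:
```python
from h import *
rep()
```

```text
edge [-71.4  -0.   59.7]
mid [-1.4 -0.  59.8]
far [68.6  0.  59.9]
19.5 [ 1.79950229e+02 -6.23287988e-02  8.36192033e+01] [ 0.5  1.  -3.9] [ 0.01  0.   -0.01]
```

Call:
step_arm(
  targets=[
    {"dp": [0, 0, 0.002], "angular": [0, 0, 0], "fingers": 1},
    {"dp": [0, 0, 0.004], "angular": [0, 0, 0], "fingers": 1},
    {"dp": [0, 0, 0.006], "angular": [0, 0, 0], "fingers": 1},
    {"dp": [0, 0, 0.008], "angular": [0, 0, 0], "fingers": 1},
    {"dp": [0, 0, 0.009], "angular": [0, 0, 0], "fingers": 1},
    {"dp": [0, 0, 0.01], "angular": [0, 0, 0], "fingers": 1},
    {"dp": [0, 0, 0.01], "angular": [0, 0, 0], "fingers": 1},
    {"dp": [0, 0, 0.01], "angular": [0, 0, 0], "fingers": 1},
  ],
)

```text
time: 20.5
tool_pos: [458.8, 201.0, 76.4]
tcp_rot: [179.9, -0.1, 83.6]
ft_force: [-9.4, -2.9, 13.6]
finger_gap: 9.0
grip_force: 71.7
```

Call:
step_arm(
  targets=[
    {"dp": [0, 0, -0.004], "angular": [0, 0, 0], "fingers": 1},
    {"dp": [0, 0, -0.006], "angular": [0, 0, 0], "fingers": 1},
    {"dp": [0, 0, -0.006], "angular": [0, 0, 0], "fingers": 0.8},
    {"dp": [0, 0, -0.006], "angular": [0, 0, 0], "fingers": 0.7},
    {"dp": [0, 0, -0.006], "angular": [0, 0, 0], "fingers": 0.6},
    {"dp": [0, 0, -0.006], "angular": [0, 0, 0], "fingers": 0.5},
    {"dp": [0, 0, -0.006], "angular": [0, 0, 0], "fingers": 0.5},
    {"dp": [0, 0, -0.006], "angular": [0, 0, 0], "fingers": 0.5},
  ],
)

```text
time: 21.5
tool_pos: [458.7, 201.0, 76.0]
tcp_rot: [180.0, -0.1, 83.6]
ft_force: [1.4, -0.1, 0.9]
finger_gap: 42.9
grip_force: 0.0
```

Call:
step_arm(
  targets=[
    {"dp": [0, 0, -0.05], "angular": [0, 0, 0], "fingers": 0.5},
    {"dp": [0, 0, -0.15], "angular": [0, 0, 0], "fingers": 0.5},
    {"dp": [0, 0, -0.3], "angular": [0, 0, 0], "fingers": 0.5},
    {"dp": [0, 0, -0.5], "angular": [0, 0, 0], "fingers": 0.5},
    {"dp": [0, 0, -0.7], "angular": [0, 0, 0], "fingers": 0.5},
    {"dp": [0, 0, -0.85], "angular": [0, 0, 0], "fingers": 0.5},
    {"dp": [0, 0, -0.85], "angular": [0, 0, 0], "fingers": 0.5},
    {"dp": [0, 0, -0.85], "angular": [0, 0, 0], "fingers": 0.5},
  ],
)

```text
time: 22.5
tool_pos: [458.3, 200.7, 245.7]
tcp_rot: [180.0, -0.1, 83.6]
ft_force: [-1.1, -0.8, -0.2]
finger_gap: 42.7
grip_force: 0.0
```

Run:
```python
from h import *
c=camera_params("wrist");im=snapshot("wrist");cv2.imwrite("pics/w5.png",im)
snapshot("top");t=camera_params("top");snapshot("side");sd=camera_params("side")
for n,k in (("wrist",c),("top",t),("side",sd)):
  for p in pinpoint(n,"cover")[:5]:
    x=atz(ray(k,p["at"]),60); print(n,round(p["conf"],2),np.round(Ro.from_euler("z",-q[3],degrees=True).apply(x-q[:3]),1))
s=sense();print(s["time"],s["ft_force"],s["tool_pos"])
H=Ro.from_euler("z",q[3],degrees=True)
for v in [(-58,75,64),(70,75,64),(70,-75,64),(-58,-75,64),(0,40,104),(0,-40,104),(114,0,104)]: print(v,np.round(proj(c,H.apply(v)+q[:3])))
```

```text
wrist 0.76 [-1.  -0.2 60. ]
top 0.87 [-269.9  106.3   60. ]
top 0.8 [ 1.1 -2.  60. ]
top 0.76 [ -65.4 -642.9   60. ]
top 0.7 [ 280.7 -381.3   60. ]
side 0.96 [-245.4    3.4   60. ]
side 0.81 [ -4.9 -11.3  60. ]
side 0.79 [ 273.9 -450.3   60. ]
side 0.64 [ -47.6 -707.4   60. ]
22.8 [ 0.30780181  0.35818547 -0.00357729] [458.10879103 200.63804821 245.04463945]
(-58, 75, 64) [244. 111.]
(70, 75, 64) [411. 111.]
(70, -75, 64) [400. 291.]
(-58, -75, 64) [253. 292.]
(0, 40, 104) [320. 163.]
(0, -40, 104) [320. 270.]
(114, 0, 104) [478. 218.]
```

View pics/w5.png

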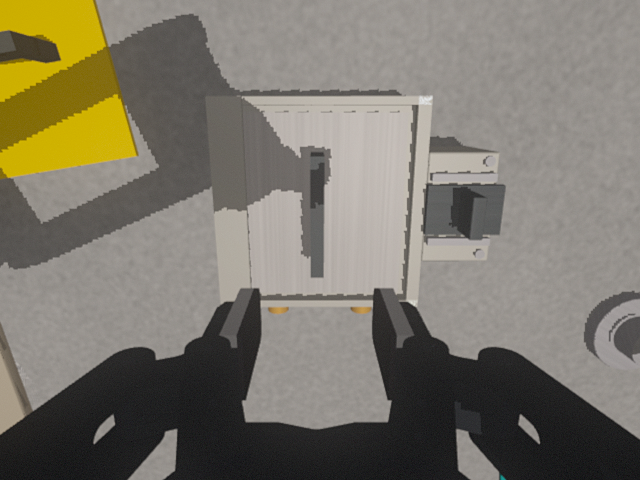

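The cover lies flat and centred in the recess, with its handle at (318,215) and its right edge at (410,110) to (402,292), as predicted. The lock bar is drawn back, with its tab near (478,212), and the gripper is clear.

```bash
python3 -c "
from bench import *
print(hand_in())"
```

```text
the job is handed in; nothing more can be done
None
```

The cover is home on its ledge and released, handle up and within about 2 mm of centre in the last wrist view; the lock bar is fully back, the flange, bin and wrench were not touched, and the job was handed in at about 23 s (no verdict was returned).

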